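# Mount the spool post in its spring-plunger holder

### The arm

A 6-joint arm with a two-finger parallel gripper is mounted at the origin on a cart in front of the work surface, level with it; the furniture and walls round the work are solid. World frame = base frame: x ahead of the robot, y to its left, z up, the work surface at z = 0. Lengths are in mm, angles in rad, forces in N, time in s.
With the tool pointing down it reaches from about 300 to 775 mm from the base axis. Payload 14.6 kg.
Tool frame: the origin (TCP) lies on the centre line of the jaws, within the pads' length; the fingertips stand 19 mm ahead of it and the grasp point (between the pads) is the TCP (bot.tip_reach is the distance from the TCP to the fingertips, in mm); z points along the fingers, y is the line along which they close (so a half turn about z gives the same grasp; the last joint's range is limited). The gripper opens to 85 mm and grips with 20 to 120 N. Pads are 22 mm wide; open, the fingers measure 114 mm over their backs; the gripper's body (76 mm by 85 mm) begins 54 mm behind the grasp point. The pads swing forward as they close: fully open they stand 13 mm farther back than shut.
Start: joints at [-1.239, 0.3, 1.521, -0, 1.321, -0.067], TCP at [213.564, -506.833, 250.281] pointing down, gripper open.
Joint ranges: [-3.03, 3.03], [-0.79, 2.21], [0.23, 2.52], [-1.04, 4.18], [0, 3.07], [-2.55, 2.55]. Speed limits (rad/s): [2.22, 2.22, 2.57, 3.14, 3.14, 3.14].

### API

Orientations are given as a unit quaternion [w, x, y, z].
In Python, from rig import bot gives the robot as it stands. Calls block until the motion is done:
- bot.move_to(position, orientation): joint-space move of the TCP to a pose.
- bot.servo_line(position, attitude=None, speed=150, until_force=None): straight line of the TCP; attitude=None keeps the orientation; speed is the mean speed in mm/s. With until_force (N) it stops when the force on the tool has changed by that much, and returns True; else False.
- bot.move_joints(angles): joint-space move.
- bot.move_gripper(opening, grip_force=None): finger opening in mm; grip_force is the grip in N (None keeps the last); returns when the fingers have stopped.
- bot.dwell(seconds).
- bot.ik(position, orientation): joint angles nearest the present ones, or None.
- bot.read_state(): the state.
- bot.read_camera(name): name is "side" or "top"; returns a dict with "image" (480x640x3 uint8, blue, green, red), "depth" (480x640 float32, mm along the optical axis (not along the pixel's ray), 0 where there is no reading), "fovy" (degrees; the focal length in pixels is half the picture's height over the tangent of half this angle, whatever the lens; pixels are square), "cx", "cy" (the principal point, pixels), "k1" (the pictures are not rectified: a ray, as slopes to the right and down, at radius r is drawn at 1 + k1 r^2 times it, then the intrinsics apply), "eye" and "attitude" of the camera in the world. Camera axes: x right, y down, z forward; pixel columns grow to the right and rows downward; lengths in mm; the calibration is good to about 2 mm. A picture is of the moment at which its call begins.
A pose or a line that the arm cannot do raises bot.MotionError and nothing moves.
- bot.finish_job(): hands the job in; it is judged then, once.
The state is a dict: "clock": time; "joint_positions": joint angles; "qvel": joint speeds; "effort": joint torques, N m; "ee_pos": TCP position; "tool_rot": TCP orientation; "ft_force": force on the tool from outside, world axes, zero at the start; "moment": the same for the moment, N m; "grip_width": finger opening in mm; "grip_force": force on a finger pad.
Only numpy, scipy, OpenCV 4.12 (cv2) and the standard library are available. Lean on these libraries where they do the work, as an engineer would, in place of code of your own. Each camera call takes 0.05 s, during which the arm holds its last target. There are 200 camera calls.

### The job

Take the longer of the two steel posts out of the wooden rack and slide it, foot first, down into the metal holder until the holder's side spring plunger rides over its foot and drops into the groove, so that the post stands latched and upright for a wire spool. Push it home by feel and gently, without forcing it against the stop, let go, and leave the shorter post and the other things where they are.

Things in the scene. Friction and masses are not known exactly. Their poses are not given: they have to be found in the camera images.
- long_post: The longer turned steel post, 140 mm long, about 150 g, standing upright in one of the rack's two holes (which one differs), foot end 10 mm above the bench. Origin: centre of the foot end; z runs up to the head. Shank 16 mm in diameter; the foot is a cone, 7 mm wide at the end and 16 mm wide 10 mm up. Ring groove 13 mm in diameter, 26.5 to 33.5 mm above the foot end, with 3 mm slopes at both edges
- post_head (a point): Centre of the long post's dark knurled head, 128 mm above its foot end, on its axis. The head is 24 mm in diameter and 24 mm high (116 to 140 mm above the foot end) and is where to grasp it
- short_post: The shorter steel post, 105 mm long, 16 mm shank without a groove, with a like head 24 mm in diameter; stays in the other hole of the rack
- rack: Wooden block fixed to the bench, 60 x 150 x 50 mm (x, y, z), origin under its centre. Two round holes 18 mm wide, 40 mm deep, 42 mm to either side of its centre along its y axis
- holder: Post holder fixed to the bench: aluminium block 46 x 46 mm, top 76 mm above the bench, on a dark foot plate 80 x 100 mm, 8 mm high; origin on the bench under its centre. An upright round bore 17.5 mm wide goes down from the top, with a 3 mm chamfer. A spring plunger enters the bore from the block's -x side; its housing and black button stick out there by 25 mm, 42 to 64 mm above the bench
- holder_mouth (a point): Centre of the bore's mouth in the block's top face; z up. Plunger and a rigid stop form one cartridge, set to another height each time and not measured: the foot meets the stop 42 to 64 mm below the mouth, the plunger lying in the groove from 2 mm above it. Over 40 N of contact force on the holder in all spoils it; plunger and bore take some 15 N from the sides, so push with under 20 N
- plunger (a joint): How far the spring plunger is pushed back, m (noisy): 0 with the bore empty, 0.002 to 0.003 riding on the full shank, about 0.001 in the groove. Pushing the post takes 5 to 10 N as the foot's cone rides over the plunger, then less, a steady drag; when the plunger drops into the groove the force falls off, then rises steeply at the stop
- wire_spool: Bystander: small white-flanged spool of copper-coloured wire, 69 x 53 x 30 mm, origin under its middle
- blue_roll: Bystander: roll of blue tape lying flat, 72 mm diameter, 19 mm high, origin under its middle
- pen: Bystander: marker pen lying flat, 133 mm long along its y axis, 13 mm thick, origin under its middle
- cap: Bystander: small gold cap, 30 mm diameter, 15 mm high, origin under its middle
There are look-alikes about, which are no part of the job. Leave any purple look-alike of the long_post alone.

How it is judged (in metres and radians):
On the way, in this order (a step that is already met when the one before it is completed fails the run):
1. the long post is drawn out of the rack (z of long_post in the frame of rack above 0.055 m), for 0.1 s.
2. in the bore the post has pushed the plunger back, which rides on its full shank (value of joint plunger above 0.0015 m and z of long_post in the frame of holder_mouth below -0.02 m and horizontal distance between long_post and holder_mouth below 0.004 m), for 0.03 s.
At the end, for the whole second after the job is handed in: the long post stands in the holder's bore, its foot at least 39 mm below the mouth, within 4 mm of the bore's axis and 0.08 rad of upright, at rest; the plunger sits in its groove (pushed back 0.3 to 1.3 mm); the short post is still down in the rack (z of long_post in the frame of holder_mouth below -0.039 m and horizontal distance between long_post and holder_mouth below 0.004 m and angle between the z axis of long_post and the z axis of holder_mouth, either way round below 0.08 rad and value of joint plunger between 0.0003 and 0.0013 m and linear speed of long_post below 0.01 m/s and z of short_post in the frame of rack below 0.02 m); the robot touches nothing.
It fails at once if more than 40 N of contact force in all between the long post and the holder (contact force between long_post and holder above 40 N).
It fails at once if the short post is lifted out of the rack by more than 20 mm (z of short_post in the frame of rack above 0.03 m).
It fails at once if a bystander (spool, tape roll, pen, cap) is shifted by more than 30 mm (distance of any of wire_spool, blue_roll, pen, cap from where it was at the start of the episode above 0.03 m).
It also fails if it takes over 72 s, if anything falls off the work surface, if the arm or the gripper's body presses on something with over 40 N, if the wrist force passes 120 N, or if a joint passes its speed limit or range.

## Working session

There is one attempt and no reset: what is moved stays moved. The work goes in short steps, each a Python script; the robot and the scene stay as the last script left them, time stands still between calls to the robot, and variables do not carry over. Pictures are saved under pics/ and viewed, at most 10 in all, crops included, and the job is handed in when it is done.

```bash
mkdir -p pics; cat > h.py <<'E'
import numpy as np, cv2
from rig import bot
from scipy.spatial.transform import Rotation as R
def cam(n):
    c=bot.read_camera(n); c['f']=240/np.tan(np.radians(c['fovy'])/2)
    a=c['attitude']; c['R']=R.from_quat([a[1],a[2],a[3],a[0]]).as_matrix() ; return c
def ray(c,u,v):
    K=np.array([[c['f'],0,c['cx']],[0,c['f'],c['cy']],[0,0,1.]])
    xd,yd=(u-c['cx'])/c['f'],(v-c['cy'])/c['f']; x,y=xd,yd
    for _ in range(20):
        s=1+c['k1']*(x*x+y*y); x,y=xd/s,yd/s
    return np.array([x,y,1.])
def on_plane(c,u,v,z):
    d=c['R']@ray(c,u,v); e=np.array(c['eye']); return e+d*(z-e[2])/d[2]
def by_depth(c,u,v):
    return np.array(c['eye'])+c['R']@(ray(c,u,v)*c['depth'][int(round(v)),int(round(u))])
E
python3 - <<'E'
from h import *
for n in('top','side'):
    c=cam(n); cv2.imwrite(f'pics/{n}0.png',c['image']); print(n,c['fovy'],c['cx'],c['cy'],c['k1'],c['eye'],c['attitude'],c['R'].round(2).tolist())
print(bot.read_state(),bot.tip_reach)
E
```

```text
top 46.42952595499649 319.0801812089337 240.4952772973819 -0.13668493476063184 [ 455.60627813 -259.09530881 1052.4247884 ] [ 0.0368248  -0.70126299  0.71172193 -0.0180568 ] [[-0.01, -1.0, 0.08], [-1.0, 0.02, 0.03], [-0.03, -0.08, -1.0]]
side 48.06671502824836 314.66764462997054 240.54804537855836 -0.06622295733819598 [470.32102221 520.10518808 521.11913406] [ 0.02662962 -0.02873267  0.85661267 -0.51447063] [[-1.0, -0.02, 0.08], [-0.08, 0.47, -0.88], [-0.02, -0.88, -0.47]]
{'clock': 0.1, 'joint_positions': array([-1.23861540e+00,  3.00438907e-01,  1.52149792e+00,  1.12392995e-05,
        1.32068004e+00, -6.65949216e-02]), 'qvel': array([-0.00047515, -0.0022453 , -0.00277303, -0.0024272 , -0.00084082,
       -0.00075344]), 'effort': array([ 2.22405157e-03, -5.44376957e+01, -3.62370014e+01,  5.18169358e-06,
        3.04751986e-03,  5.97103372e-05]), 'ee_pos': array([ 213.50431405, -506.67741824,  249.77413815]), 'tool_rot': array([-5.08317104e-04,  9.80188142e-01,  1.98068027e-01, -6.24081145e-05]), 'ft_force': array([-0.76571233,  0.4799171 ,  0.24593392]), 'moment': array([-0.02774841,  0.02329325, -0.0510552 ]), 'grip_force': 0.0, 'grip_width': 85.21344658116162} 19.0
```

View pics/top0.png

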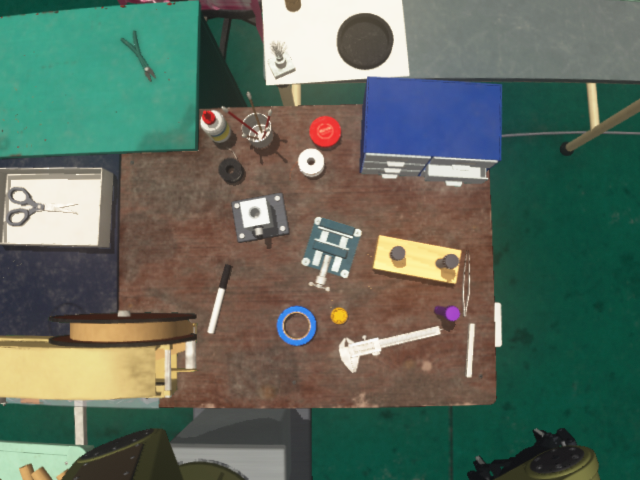

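View pics/side0.png

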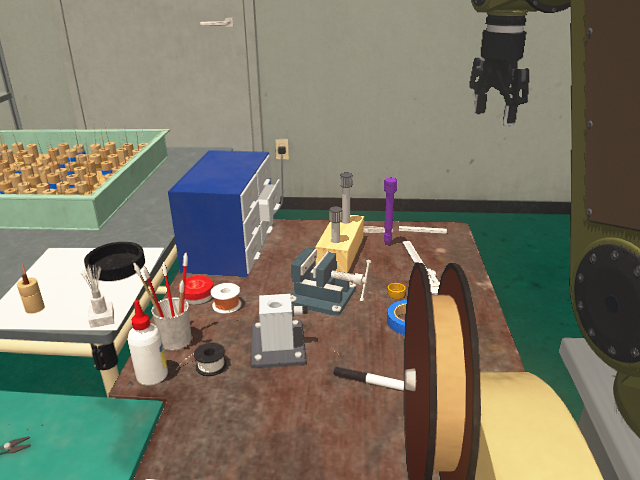

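The top view shows the rack with heads at about (397,253) and (450,261), the holder with its bore at (256,213), and the purple look-alike at (452,313). In the side view the long post is the farther one, at (346,180), which is the right-hand head in the top view.

```bash
python3 - <<'E'
from h import *
def cloud(c):
    v,u=np.mgrid[0:480,0:640]; K=np.array([[c['f'],0,c['cx']],[0,c['f'],c['cy']],[0,0,1.]])
    p=cv2.undistortPoints(np.stack([u,v],-1).reshape(-1,1,2).astype(float),K,np.array([c['k1'],0,0,0.])).reshape(480,640,2)
    r=np.dstack([p,np.ones((480,640))])*c['depth'][...,None]
    return r@c['R'].T+np.array(c['eye'])
c=cam('top'); s=cam('side')
P=cloud(c);Q=cloud(s)
for nm,u0,v0 in(('A',397,253),('B',450,261),('purple',452,313)):
    w=P[v0-14:v0+15,u0-14:u0+15].reshape(-1,3); zt=np.percentile(w[:,2],97)
    t=w[w[:,2]>zt-6]; print(nm,zt.round(1),len(t),t.mean(0).round(1),np.ptp(t,0).round(1))
w=P[180:250,225:295]; m=abs(w[...,2]-76)<7; t=w[m]; print('holder top',len(t),t.mean(0).round(1))
vv,uu=np.where(m); r=cv2.minAreaRect(np.stack([uu+225,vv+180],1).astype(np.float32)); print(r, on_plane(c,*r[0],76))
b=P[180:250,225:295].reshape(-1,3);
cr=cv2.resize(c['image'][175:255,220:300],None,fx=5,fy=5,interpolation=cv2.INTER_NEAREST)
cr2=cv2.resize(c['image'][225:335,375:485],(400,400),interpolation=cv2.INTER_NEAREST)
cv2.imwrite('pics/crop1.png',np.hstack([cr,cr2]))
# side clouds
for nm,u0,v0 in(('A',335,210),('B',346,176),('purple',391,184)):
    w=Q[v0-8:v0+12,u0-9:u0+10].reshape(-1,3); k=w[w[:,1]>np.median(w[:,1])-500]; print('side',nm,on_plane(s,u0,v0,115 if nm=='A' else 150).round(1))
# tall obstacles: max heights in xy cells
for (lab,M) in(('top',P),('side',Q)):
    g={}
    for x,y,z in M.reshape(-1,3)[::3]:
        if 150<x<800 and -650<y<250 and 60<z<700: k=(int(x//50)*50,int(np.floor(y/50))*50); g[k]=max(g.get(k,0),int(z))
    print(lab,sorted(g.items()))
E
```

```text
A 116.2 166 [ 505.4 -363.6  136.9] [ 62.1 119.6 942. ]
B 150.9 172 [ 488.8 -445.5  164.9] [ 45.3 201.2 907.3]
purple 141.2 179 [ 405.8 -448.8  144.5] [ 61.9 202.9 917.1]
holder top 626 [ 583.1 -120.4   75. ]
((255.5503387451172, 216.78524780273438), (35.10463333129883, 26.415367126464844), 79.99201965332031) [ 575.53838974 -122.05334793   76.        ]
side A [ 507.8 -359.9  115. ]
side B [ 490.4 -438.6  150. ]
side purple [ 407.4 -401.6  150. ]
top [((150, -500), 310), ((150, -450), 330), ((150, -50), 321), ((150, 100), 299), ((150, 200), 65), ((200, -600), 350), ((200, -550), 490), ((200, -500), 398), ((200, -450), 477), ((200, -100), 458), ((200, -50), 471), ((200, 0), 449), ((200, 50), 405), ((200, 100), 349), ((250, -600), 326), ((250, -550), 514), ((250, -500), 517), ((250, -450), 484), ((250, -100), 509), ((250, -50), 488), ((250, 0), 103), ((250, 50), 137), ((250, 100), 151), ((250, 150), 158), ((250, 200), 158), ((300, -50), 60), ((300, 0), 111), ((300, 50), 140), ((300, 100), 153), ((300, 150), 156), ((300, 200), 158), ((350, -500), 140), ((350, -450), 141), ((350, -50), 210
[... 2048 characters left out ...]
400), 117), ((500, -300), 75), ((500, -250), 74), ((500, -150), 70), ((550, -300), 75), ((550, -250), 74), ((550, -150), 78), ((550, -100), 77), ((600, -550), 108), ((600, -500), 123), ((600, -450), 108), ((600, -150), 78), ((600, -100), 77), ((650, -550), 167), ((650, -500), 168), ((650, -450), 167), ((650, -400), 167), ((650, -350), 166), ((700, -550), 167), ((700, -500), 167), ((700, -450), 167), ((700, -400), 167), ((700, -350), 167), ((700, -200), 139), ((700, -150), 135), ((700, -100), 154), ((700, -50), 128), ((750, -550), 167), ((750, -500), 167), ((750, -450), 167), ((750, -400), 167), ((750, -350), 167), ((750, -200), 119), ((750, -150), 138), ((750, -100), 158), ((750, -50), 128)]
```

View pics/crop1.png

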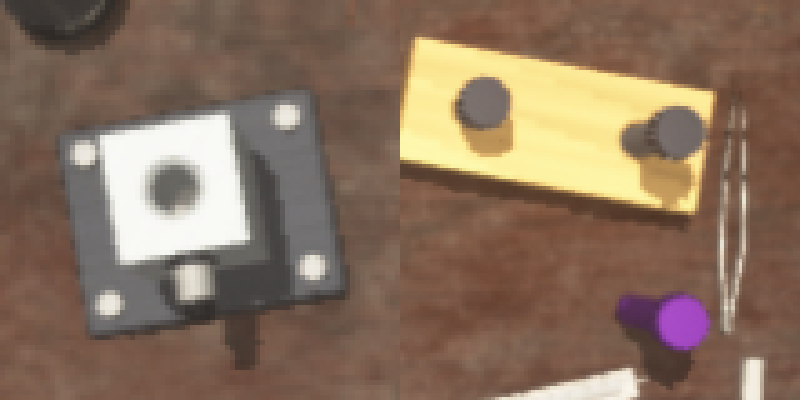

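The crops show the bore mouth at about (254.8,212.4) and the long head's top at about (451.5,261.6). B is the long one, with its top at z≈150. The big spool stands up to z≈256 at y>-50. I'll locate both with circles and masks, then grasp.

```bash
cat >> h.py <<'E'
def q(yaw): return [0,np.cos(yaw/2),np.sin(yaw/2),0]
def F(): return np.array(bot.read_state()['ft_force']).round(2)
def block(c,u0,v0,s=22):
    "centre of bright top face blob containing seed, and dark bore blob centroid inside it"
    g=cv2.cvtColor(c['image'],cv2.COLOR_BGR2GRAY); return g
E
python3 - <<'E'
from h import *
c=cam('top'); s=cam('side')
g=cv2.cvtColor(c['image'],cv2.COLOR_BGR2GRAY)
def blobs(m,near,r):
    n,l,st,ce=cv2.connectedComponentsWithStats(m.astype(np.uint8)); 
    return [(st[i].tolist(),ce[i].round(1).tolist()) for i in range(1,n) if np.hypot(*(ce[i]-near))<r and st[i][4]>15]
print('top face',blobs(g>215,(254,213),12)); print('bore',blobs(g<150,(254.8,212.4),6))
w=np.zeros_like(g);w[195:230,235:275]=1
# bore: dark pixels within window inside face
sub=(g<170)&(w>0); print('bore2',blobs(sub,(254.8,212.4),6))
print('bore xyz',on_plane(c,254.8,212.4,76).round(1))
print('head xyz',on_plane(c,451.5,261.6,150).round(1))
gs=cv2.cvtColor(s['image'],cv2.COLOR_BGR2GRAY)
cv2.imwrite('pics/crop2.png',np.hstack([cv2.resize(s['image'][280:340,245:305],(480,480)),cv2.resize(s['image'][165:205,326:366],(320,320)).repeat(1,0) if 0 else cv2.resize(s['image'][165:225,326:366],(320,480))]))
x,y,_=on_plane(c,451.5,261.6,150)
for z in(250,138): print(bot.ik([x,y,z],q(0)),bot.ik([575,-122,z],q(0)))
E
```

```text
top face [([240, 198, 30, 29, 549], [254.3, 212.2])]
bore [([250, 208, 9, 9, 63], [254.2, 212.0])]
bore2 [([235, 195, 40, 35, 665], [255.2, 211.8]), ([250, 208, 10, 9, 71], [254.3, 211.9])]
bore xyz [ 583.4 -120.7   76. ]
head xyz [ 488.4 -449.2  150. ]
[-7.98759876e-01  5.60557553e-01  1.15420610e+00 -4.44089210e-16
  1.42682900e+00  7.72036451e-01] [-2.71379742e-01  3.84716581e-01  1.40846752e+00 -4.44089210e-16
  1.34840855e+00  1.29941659e+00]
[-7.98759876e-01  6.52187929e-01  1.27518733e+00 -4.44089210e-16
  1.21421740e+00  7.72036451e-01] [-2.71379742e-01  4.94019791e-01  1.52523167e+00 -4.44089210e-16
  1.12234119e+00  1.29941659e+00]
```

View pics/crop2.png

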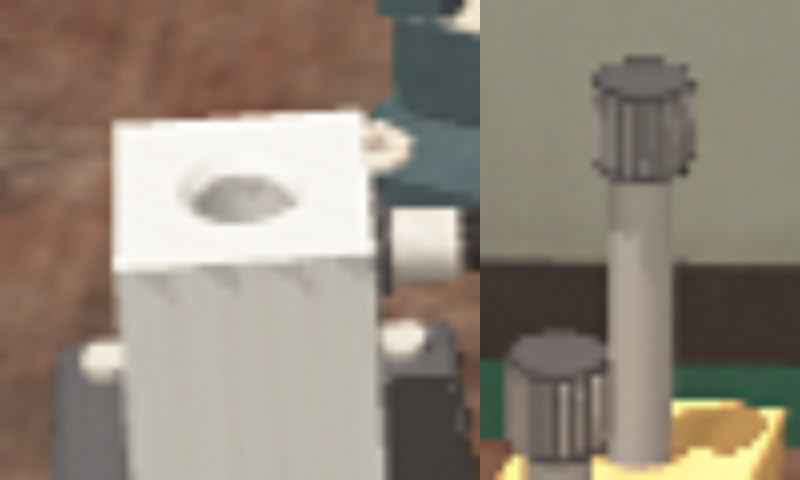

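The side crop shows the block's top-face centre at about (275,303.8) and the long head's top at about (346.5,174.8). I'll average these with the top view and grasp.

```bash
python3 - <<'E'
from h import *
c=cam('top'); s=cam('side')
b=on_plane(c,254.4,212.1,76); b2=on_plane(s,275,303.75,76); h=on_plane(c,451.5,261.6,150); h2=on_plane(s,346.5,174.75,150)
print(b,b2,h,h2)
x,y=((h+h2)/2)[:2]
bot.move_gripper(55,30)
bot.move_to([x,y,250],q(0)); print(F())
bot.servo_line([x,y,138],speed=100,until_force=6); print(bot.read_state()['ee_pos'],F())
im=cam('side')['image']; cv2.imwrite('pics/g.png',cv2.resize(im[90:250,270:430],(600,600)))
E
```

```text
[ 583.91352296 -120.03520534   76.        ] [ 584.11382379 -117.44666902   76.        ] [ 488.40313651 -449.16658188  150.        ] [ 489.6121178 -445.1777754  150.       ]
[0.6  0.62 0.64]
[ 489.23062448 -447.38213302  138.81772675] [-0.73 -0.4   0.04]
```

View pics/g.png

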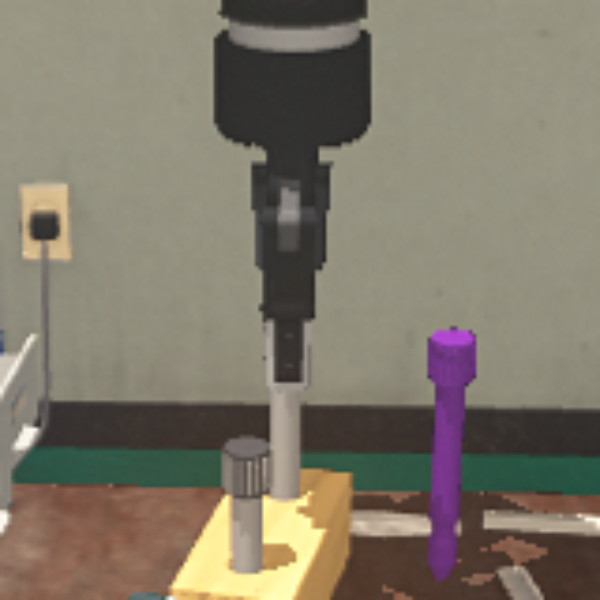

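The fingers straddle the head and the shank is centred under them (285 against 288 px). Next: close, draw out and carry above the holder.

```bash
python3 - <<'E'
from h import *
bot.move_gripper(15,60); st=bot.read_state(); print(st['grip_width'],st['grip_force'],F(),st['ee_pos'])
p=st['ee_pos']; f0=F()
r=bot.servo_line([p[0],p[1],p[2]+30],speed=60,until_force=15); print(r,F())
if not r:
    bot.servo_line([p[0],p[1],265],speed=120); print(F(),bot.read_state()['clock'])
    bot.move_to([584,-119,265],q(0)); print(F(),bot.read_state()['ee_pos'])
    bot.servo_line([584,-119,225],speed=80,until_force=5); st=bot.read_state(); print(F(),st['ee_pos'],st['clock'],st['grip_width'])
    s=cam('side');c=cam('top'); cv2.imwrite('pics/ab.png',np.hstack([cv2.resize(s['image'][200:340,225:325],(430,600)),cv2.resize(c['image'][180:240,225:285],(360,600))]))
E
```

```text
22.53509367951995 58.64674687385559 [ 0.01 -0.54  3.39] [ 489.15553718 -447.36103232  138.47775581]
False [ 0.06  0.01 -2.4 ]
[-0.35 -0.84 -2.33] 5.225
[ 0.75  0.51 -1.74] [ 583.9387188  -120.05214035  264.8907612 ]
[-0.98  0.18 -1.36] [ 584.13880866 -119.09600331  225.22587287] 7.1667 22.51968472315755
```

View pics/ab.png

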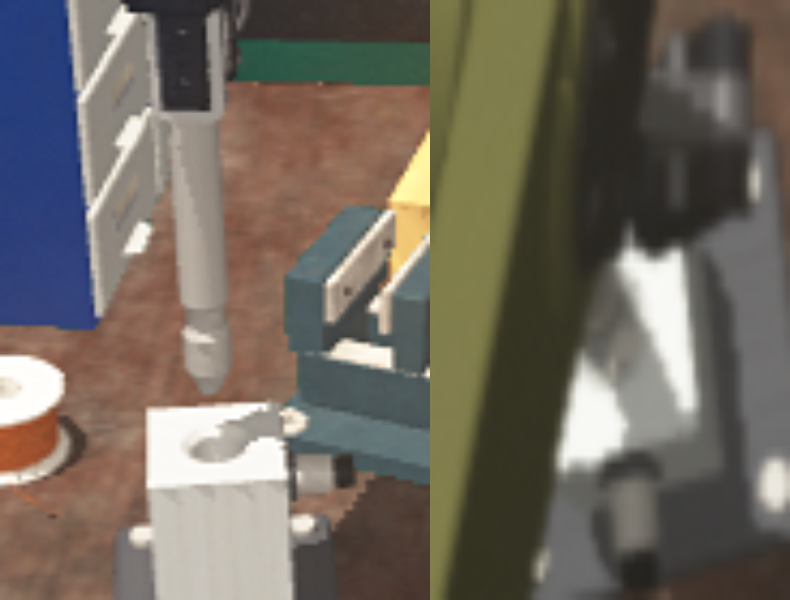

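In the side view the post hangs upright, its foot at about (273.4,291) and the bore mouth at about (274.5,304.5). It is nearly above the bore. I'll compare foot and bore numerically from the same camera's depth.

```bash
cat >> h.py <<'E'
def cloud(c):
    v,u=np.mgrid[0:480,0:640]; K=np.array([[c['f'],0,c['cx']],[0,c['f'],c['cy']],[0,0,1.]])
    p=cv2.undistortPoints(np.stack([u,v],-1).reshape(-1,1,2).astype(float),K,np.array([c['k1'],0,0,0.])).reshape(480,640,2)
    return (np.dstack([p,np.ones((480,640))])*c['depth'][...,None])@c['R'].T+np.array(c['eye'])
E
python3 - <<'E'
from h import *
s=cam('side'); Q=cloud(s)[200:345,225:325]; p=Q.reshape(-1,3)
near=p[(abs(p[:,0]-584)<40)&(abs(p[:,1]+119)<40)]
t=near[abs(near[:,2]-76)<3]; r=cv2.minAreaRect(t[:,:2].astype(np.float32)); print('face',r,len(t),t.mean(0))
for lo in range(95,200,8):
    k=near[(near[:,2]>=lo)&(near[:,2]<lo+8)]
    if len(k)>3: print(lo,len(k),'xmid',((k[:,0].min()+k[:,0].max())/2).round(1),'xmean',k[:,0].mean().round(1),'w',np.ptp(k[:,0]).round(1),'ymax-8',(np.percentile(k[:,1],90)-8).round(1))
print('foot tip plane',on_plane(s,273.4,290.5,96.7),'bore',on_plane(s,275,303.75,76))
print(bot.read_state()['ee_pos'])
E
```

```text
face ((584.2799682617188, -118.54927062988281), (46.40898513793945, 50.10773849487305), 9.459734916687012) 585 [ 584.49837043 -116.23837442   76.11274243]
95 12 xmid 585.2 xmean 585.2 w 7.0 ymax-8 -122.8
103 40 xmid 585.1 xmean 584.7 w 14.5 ymax-8 -119.4
111 56 xmid 585.8 xmean 585.1 w 15.6 ymax-8 -119.5
119 52 xmid 586.1 xmean 585.0 w 14.8 ymax-8 -119.8
127 38 xmid 585.2 xmean 585.2 w 11.8 ymax-8 -119.7
135 62 xmid 585.9 xmean 585.0 w 15.5 ymax-8 -119.4
143 58 xmid 585.4 xmean 585.0 w 14.9 ymax-8 -119.2
151 53 xmid 586.1 xmean 585.1 w 15.5 ymax-8 -119.1
159 63 xmid 585.7 xmean 584.9 w 15.6 ymax-8 -119.1
167 61 xmid 585.3 xmean 584.9 w 14.7 ymax-8 -118.4
175 60 xmid 586.2 xmean 585.0 w 15.4 ymax-8 -118.9
183 63 xmid 585.7 xmean 585.0 w 15.1 ymax-8 -118.3
191 61 xmid 585.3 xmean 584.7 w 14.9 ymax-8 -119.1
199 22 xmid 585.4 xmean 585.2 w 12.8 ymax-8 -118.0
foot tip plane [ 585.81680918 -120.69079133   96.7       ] bore [ 584.11382379 -117.44666902   76.        ]
[ 584.18132974 -119.05886309  225.59188691]
```

Post axis is at (585.2,-119.3) and the bore at about (584.3,-119.5). I'll shift about 1 mm and enter by feel in small steps, following lateral forces.

```bash
cat >> h.py <<'E'
import json
def mf(n=6):
    a=[]
    for _ in range(n): bot.dwell(0.01); a.append(bot.read_state()['ft_force'])
    return np.mean(a,0)
def push(cmd,zend,step,base,fz_stop,lat_stop=10,gain=.12,log=True):
    cmd=np.array(cmd,float)
    while cmd[2]>zend:
        cmd[2]=max(zend,cmd[2]-step); bot.servo_line(cmd.tolist(),speed=20,until_force=12)
        f=mf()-base; st=bot.read_state()
        if log: print('depth %.2f'%(204.5-cmd[2]),'act %.2f'%(204.5-st['ee_pos'][2]),f.round(1),cmd[:2].round(2))
        if f[2]>fz_stop or np.hypot(*f[:2])>lat_stop: print('STOP'); break
        l=np.hypot(*f[:2])
        if l>1.2: cmd[:2]+=f[:2]/l*min(.4,gain*l)
    return cmd
E
python3 - <<'E'
from h import *
bot.servo_line([583.4,-119.3,212],attitude=q(0),speed=60); base=mf(20); print(base)
cmd=push([583.4,-119.3,208],186.5,1.0,base,8)
json.dump([cmd.tolist(),base.tolist()],open('st.json','w')); print(bot.read_state()['clock'])
E
```

```text
[-0.05950607 -0.0577667  -1.42105174]
depth -2.50 act -2.48 [0.5 0.  0. ] [ 583.4 -119.3]
depth -1.50 act -1.51 [-0.1 -0.  -0.3] [ 583.4 -119.3]
depth -0.50 act -0.49 [-0.2  0.4 -0.2] [ 583.4 -119.3]
depth 0.50 act 0.52 [ 0.2 -0.2  0. ] [ 583.4 -119.3]
depth 1.50 act 1.52 [-0.1 -0.  -0.1] [ 583.4 -119.3]
depth 2.50 act 2.55 [ 0.1  0.1 -0.1] [ 583.4 -119.3]
depth 3.50 act 3.53 [ 0.3 -0.1 -0. ] [ 583.4 -119.3]
depth 4.50 act 4.52 [ 0.3  0.2 -0.1] [ 583.4 -119.3]
depth 5.50 act 5.54 [ 0.1  0.1 -0.5] [ 583.4 -119.3]
depth 6.50 act 6.52 [ 0.  -0.2 -0.3] [ 583.4 -119.3]
depth 7.50 act 7.54 [-0.2 -0.1 -0. ] [ 583.4 -119.3]
depth 8.50 act 8.53 [ 0.1  0.4 -0.2] [ 583.4 -119.3]
depth 9.50 act 9.52 [0.1 0.1 0.2] [ 583.4 -119.3]
depth 10.50 act 10.59 [ 0.   1.1 -0.6] [ 583.4 -119.3]
depth 11.50 act 11.61 [ 0.1  1.6 -0.7] [ 583.4 -119.3]
depth 12.50 act 12.59 [ 0.2  0.9 -0.2] [ 583.41 -119.11]
depth 13.50 act 13.58 [ 0.1  0.6 -0.4] [ 583.41 -119.11]
depth 14.50 act 14.58 [ 0.5  1.1 -0.2] [ 583.41 -119.11]
depth 15.50 act 15.57 [-0.2  0.6 -0.4] [ 583.47 -118.97]
depth 16.50 act 16.54 [-0.3  0.5 -0.3] [ 583.47 -118.97]
depth 17.50 act 17.41 [0.1 0.8 1. ] [ 583.47 -118.97]
depth 18.00 act 17.86 [0.3 1.3 3.3] [ 583.47 -118.97]
14.6
```

The post is in the bore with little side force, and the cone meets the plunger at about 17.5 mm depth. Continuing by feel.

```bash
python3 - <<'E'
from h import *
cmd,base=json.load(open('st.json'))
cmd=push(cmd,204.5-38,0.5,np.array(base),13,12,.08)
json.dump([cmd.tolist(),base],open('st.json','w')); st=bot.read_state(); print(st['clock'],st['grip_width'])
E
```

```text
depth 18.50 act 18.32 [0.1 1.5 4.6] [ 583.5  -118.82]
depth 19.00 act 18.86 [0.4 1.4 5.5] [ 583.51 -118.7 ]
depth 19.50 act 19.33 [0.2 1.3 6.4] [ 583.54 -118.59]
depth 20.00 act 19.82 [0.3 1.4 6.8] [ 583.55 -118.48]
depth 20.50 act 20.32 [0.3 0.9 6.6] [ 583.58 -118.37]
depth 21.00 act 20.85 [0.2 1.5 6.6] [ 583.58 -118.37]
depth 21.50 act 21.07 [0.5 1.  8.7] [ 583.6  -118.25]
depth 22.00 act 21.59 [-0.1  1.2  8.8] [ 583.6  -118.25]
depth 22.50 act 22.17 [-0.   0.8  8.2] [ 583.6  -118.25]
depth 23.00 act 22.43 [0.4 1.5 9.6] [ 583.6  -118.25]
depth 23.50 act 22.96 [-0.2  0.6  9.5] [ 583.63 -118.13]
depth 24.00 act 23.53 [-0.1  0.9  9. ] [ 583.63 -118.13]
depth 24.50 act 24.04 [-0.2  0.8  9.4] [ 583.63 -118.13]
depth 25.00 act 24.60 [0.  0.9 8.1] [ 583.63 -118.13]
depth 25.50 act 25.34 [-0.3  0.7  6.5] [ 583.63 -118.13]
depth 26.00 act 25.85 [0.1 0.8 6.8] [ 583.63 -118.13]
depth 26.50 act 26.36 [-0.2  1.1  6.5] [ 583.63 -118.13]
depth 27.00 act 26.82 [-0.1  0.7  6.7] [ 583.63 -118.13]
depth 27.50 act 27.34 [-0.2  0.9  6.8] [ 583.63 -118.13]
depth 28.00 act 27.81 [0.1 0.6 7. ] [ 583.63 -1
[... 422 characters left out ...]
  0.4 6.9] [ 583.63 -118.03]
depth 32.50 act 32.29 [0.4 0.7 6.9] [ 583.63 -118.03]
depth 33.00 act 32.78 [0.2 0.5 7.2] [ 583.63 -118.03]
depth 33.50 act 33.28 [0.3 0.4 7.3] [ 583.63 -118.03]
depth 34.00 act 33.74 [0.2 0.7 7.1] [ 583.63 -118.03]
depth 34.50 act 34.25 [0.1 0.7 7.4] [ 583.63 -118.03]
depth 35.00 act 34.72 [0.8 0.7 7.5] [ 583.63 -118.03]
depth 35.50 act 35.21 [0.1 0.8 6.9] [ 583.63 -118.03]
depth 36.00 act 35.72 [0.4 0.6 7.2] [ 583.63 -118.03]
depth 36.50 act 36.25 [0.5 0.7 7.1] [ 583.63 -118.03]
depth 37.00 act 36.74 [0.3 0.4 7.3] [ 583.63 -118.03]
depth 37.50 act 37.24 [0.4 0.6 7. ] [ 583.63 -118.03]
depth 38.00 act 37.76 [0.6 0.7 7.2] [ 583.63 -118.03]
26.6 22.377735167575235
```

Cone over the plunger at 9.6 N peak, now a steady drag of about 7 N on the shank. The groove is due near 42–46 mm, so I'll use finer steps and stop at the drop.

```bash
python3 - <<'E'
from h import *
cmd,base=json.load(open('st.json')); cmd=np.array(cmd); base=np.array(base); drop=None
while cmd[2]>204.5-50:
    cmd[2]-=.4; bot.servo_line(cmd.tolist(),speed=15,until_force=6); f=mf(8)-base; d=204.5-bot.read_state()['ee_pos'][2]
    print('%.2f %.2f'%(204.5-cmd[2],d),f.round(1))
    if drop is None and f[2]<4: drop=d; print('DROP')
    if f[2]>10 or (drop and (f[2]>5 or d>drop+4)): print('STOP');break
json.dump([cmd.tolist(),base.tolist()],open('st.json','w')); print(bot.read_state()['clock'])
E
```

```text
38.40 38.24 [0.6 0.8 6.6]
38.80 38.75 [0.4 0.3 6.3]
39.20 39.24 [ 0.9 -0.3  5.3]
39.60 39.85 [0.7 0.1 3.7]
DROP
40.00 40.14 [ 1.1 -0.3  3. ]
40.40 40.54 [ 0.1 -0.   2.9]
40.80 40.88 [ 0.5 -0.2  2.3]
41.20 41.24 [ 0.9 -0.1  2.7]
41.60 41.56 [ 0.1 -0.2  3.4]
42.00 41.97 [0.4 0.1 4.2]
42.40 42.44 [ 0.6 -0.1  3.8]
42.80 42.77 [0.5 0.  4.5]
43.20 43.20 [ 0.5 -0.3  5. ]
43.60 43.68 [ 0.9 -0.1  4.3]
44.00 43.99 [ 0.6 -0.2  4.7]
STOP
31.35
```

The plunger dropped at 39–41 mm depth, and there is a light drag in the groove now. I'll feel gently for the stop.

```bash
python3 - <<'E'
from h import *
cmd,base=json.load(open('st.json')); cmd=np.array(cmd); base=np.array(base)
for i in range(10):
    cmd[2]-=.3; bot.servo_line(cmd.tolist(),speed=10,until_force=4); f=mf(8)-base; d=204.5-bot.read_state()['ee_pos'][2]
    print('%.2f %.2f'%(204.5-cmd[2],d),f.round(1))
    if f[2]>7: print('STOP');break
json.dump([cmd.tolist(),base.tolist()],open('st.json','w')); print(bot.read_state()['clock'])
E
```

```text
44.30 44.32 [ 0.6 -0.2  4.7]
44.60 44.59 [ 0.7 -0.   4.9]
44.90 44.92 [ 0.4 -0.1  5.1]
45.20 45.13 [ 0.4 -0.2  6.6]
45.50 45.14 [-0.   0.4  8.7]
STOP
32.9333
```

The stop is felt at 45.1 mm with 8.7 N. Next: release, retreat and look.

```bash
python3 - <<'E'
from h import *
cmd,base=json.load(open('st.json')); cmd[2]=204.5-45.1; bot.servo_line(cmd,speed=10); print((mf()-np.array(base)).round(1))
bot.move_gripper(50); print(bot.read_state()['grip_width'],mf().round(1))
bot.servo_line([cmd[0],cmd[1],260],speed=80); print(mf().round(1))
bot.move_to([500,-300,330],q(0)); bot.dwell(.3)
s=cam('side'); p=cloud(s)[200:345,225:325].reshape(-1,3); near=p[(abs(p[:,0]-584)<20)&(abs(p[:,1]+119)<20)]
print('top',near[:,2].max(),'expected',76-45.1+140)
for lo in range(80,150,10):
    k=near[(near[:,2]>=lo)&(near[:,2]<lo+10)]; print(lo,k[:,0].mean().round(1),(np.percentile(k[:,1],90)-8).round(1))
cv2.imwrite('pics/end.png',s['image']); print(bot.read_state()['clock'])
E
```

```text
[ 0.7 -0.2  5.1]
49.80130139273007 [ 0.2  0.  -0.1]
[-0.   0.1 -0. ]
top 173.08020341015174 expected 170.9
80 584.1 -118.1
90 584.7 -118.0
100 584.7 -117.4
110 584.4 -117.7
120 584.9 -117.9
130 584.5 -117.8
140 584.4 -115.2
36.3333
```

View pics/end.png

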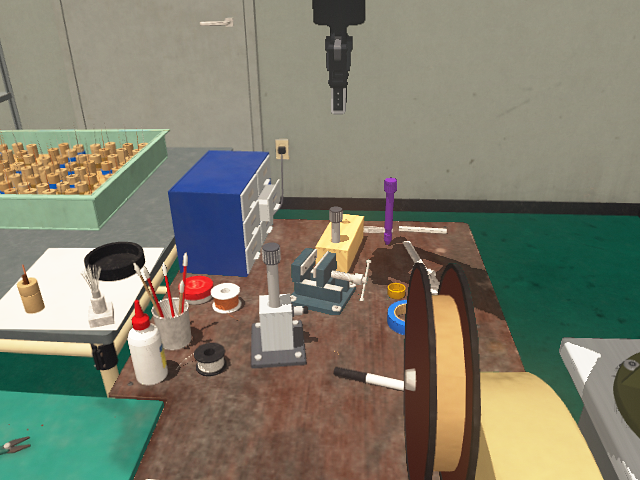

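The post stands upright in the holder, its head at (271,252). The short post is in the rack at (336,225), the bystanders are unmoved and the arm is clear.

```bash
python3 -c "
from rig import bot
print(bot.finish_job())"
```

```text
the job is handed in; nothing more can be done
None
```

I slid the long post foot first into the holder, felt the plunger drop into its groove, stopped gently at the stop (about 9 N), let go, and handed the job in with the post upright and the short post and other things where they were; the judge's result was not shown to me.

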